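# Sort the accessories of an examination back into their trays on a forensic lab bench

## Robot

A 6-joint arm with a two-finger parallel gripper is mounted at the origin on the work surface. World frame = base frame: x ahead of the robot, y to its left, z up, the work surface at z = 0. Lengths are in m, angles in degrees, forces in N, time in s.
With the tool pointing down it reaches from about 0.25 to 0.775 m from the base axis. Payload 4 kg.
Tool frame: the origin (TCP) lies at the very end of the fingers, on their centre line; the grasp point (between the pads) lies 19 mm behind it (env.grip_depth is the distance from the TCP to the grasp point, in m); z points along the fingers, y is the line along which they close (so a half turn about z gives the same grasp; the last joint's range is limited). The gripper opens to 94 mm and grips with 3 to 60 N. Pads are 16 mm wide; open, the fingers measure 119 mm over their backs; the gripper's body (75 mm by 177 mm) begins 78 mm behind the grasp point.
Start: joints at [-79.704, 4.996, 78.535, -0, 96.463, -5.907], TCP at [0.153, -0.528, 0.206] pointing down, gripper open.
Joint ranges: [-177.83, 177.83], [-43.37, 116.18], [15.69, 146.23], [-61.86, 241.86], [9.47, 152.12], [-147.06, 147.06]. Speed limits (degrees/s): [159.86, 159.86, 180, 180, 180, 180].

## Interface

Orientations are given as a 3x3 rotation matrix whose columns are the frame's x, y, z axes.
In Python, from cell import env gives the robot as it stands.
- The arm moves only by the shell command python3 -m pendant 'ROWS'. ROWS is JSON, one flat list of numbers, 7 for each row, row after row: the turn, a rotation vector about the tool's x, y, z scaled (see below), then the shift along the tool's x, y, z scaled (see below), then the closure, from 0 (fully open) to 1 (shut). In form: [wx, wy, wz, x, y, z, jaw, wx, wy, wz, x, y, z, jaw, ...]. A call has 1 to 12 rows; each row is the pose to reach, as a shift and turn from the pose commanded when the call began, along the tool's axes at that moment; what a row does not reach only later rows make up. The controller multiplies each number of a shift by 0.1 m and each number of a turn by 0.5 rad. A row lasts 1/10 s, in which the tool goes at most 50 mm and 8.59 degrees, less where a joint would pass 70% of its speed; a pose out of reach is approached as far as the arm can. A call with a number of a shift or a turn outside -1 to 1 is refused whole. A call with a gripper value outside its range is refused whole. The fingers move at their own pace and stop on an object; the grip force is fixed at half the most. Time passes only in rows, so rows that repeat a pose let the fingers close. It gives the time, the measured TCP pose, the force, the opening and the grip force at its end, in the units of the state.
- env.observe(): the state, without advancing time (a new reading comes with each control period).
- env.capture(name): name is "scene" or "top"; returns the picture (480x640x3 uint8, red, green, blue); there is no depth.
- env.camera_model(name): a dict with "mtx" (3x3 intrinsics, pixels), "D" ([k1, k2, p1, p2, k3] as OpenCV has them; the pictures are not rectified), "R" (3x3) and "t" (3): a world point X has camera coordinates R X + t. Camera axes: x right, y down, z forward; pixel columns grow to the right and rows downward; lengths in m; the calibration is good to about 2 mm. A picture is of the moment at which its call begins. camera_model takes no time and is no camera call.
- env.hand_in(): hands the job in; it is judged then, once.
The state is a dict: "time": time; "qpos": joint angles; "qvel": joint speeds; "joint_torque": joint torques, N m; "tcp_pos": TCP position; "tcp_rot": TCP orientation; "wrist_force": force on the tool from outside, world axes, zero at the start; "wrist_torque": the same for the moment, N m; "finger_gap": finger opening in m; "grasp_force": force on a finger pad.
Only numpy, scipy, OpenCV 4.12 (cv2) and the standard library are available. Lean on these libraries where they do the work, as an engineer would, in place of code of your own. Each camera call takes 0.05 s, during which the arm holds its last target. There are 200 camera calls.

## Task

Tidy the bench after the examination: stand the wide jar in the larger bay and the slim vial in the smaller bay of the two-bay tray, set both metal parts (the stepped press die and the rectangular cell block) upright inside the round dish, and lay the probe flat in the long tray. Everything must rest flat on the floor of its tray, not on a rim or on another thing, and be let go. Keep the jar and the vial upright all the time and set them down gently: never tip or drop them.

Things in the scene. Friction and masses are not known exactly. Their poses are not given: they have to be found in the camera images.
- jar: Wide sample jar of amber glass with a white cap and a blank paper label, standing upright: 44 mm across, 52 mm high, about 0.11 kg, loose. Origin at the centre of its underside, z up.
- vial: Slim vial of clear glass with a black cap, standing upright: 26 mm across, 58 mm high, about 0.035 kg, loose. Origin at the centre of its underside, z up.
- die: Steel press die, a stepped round part standing on its wide base: base 46 mm across and 20 mm high, above it a coaxial cylinder 30 mm across that ends 44 mm above the underside; about 0.32 kg, loose. Origin at the centre of its underside, z up.
- cell_block: Aluminium cell-holder block standing upright: 44 mm (its x) by 26 mm (its y), 42 mm high, with a small black square window in its top; about 0.12 kg, loose. Origin at the centre of its underside, z up.
- probe: Hand-held probe head lying on its flat side: a black square-section body 86 mm long (x from -56 to +30 mm), 36 mm wide (y) and 36 mm high, with a thin steel nose along +x to x = +56 mm (112 mm overall); about 0.22 kg, its weight centred near x = -7 mm, loose. Origin under the middle of its overall length, z up, x towards the nose.
- bay_tray: Grey two-bay tray, fixed to the bench: outside 116 mm (x) by 70 mm (y), floor 4 mm thick, rim and divider 14 mm high and 4 mm thick. Larger bay: 62 x 62 mm inside, centred at x = -23 mm, y = 0; smaller bay: 42 mm (x) by 62 mm (y) inside, centred at x = +33 mm, y = 0. Origin at the centre of its underside, z up.
- long_tray: Grey long tray with a single bay, fixed to the bench: outside 142 mm (x) by 60 mm (y), inside 134 x 52 mm, floor 4 mm thick, rim 14 mm high. The probe lies along its x, nose to either end. Origin at the centre of its underside, z up.
- dish: Round aluminium dish, fixed to the bench: 130 mm across outside, 124 mm inside, floor 4 mm thick, rim 14 mm high. There is room for the two metal parts side by side, anywhere in it. Origin at the centre of its underside, z up.
Things that resemble listed ones, but are neither listed nor needed, are in the scene too. What is shaped like the jar but purple or red is not meant.

How it is judged (in metres and radians):
At the end, for the whole second after the job is handed in: Jar in the larger and vial in the smaller bay, die within 45 mm and block within 49 mm of the dish's centre, probe within 18 mm (along) and 14 mm (across) of the long tray's centre; each origin under 8 mm above its tray's underside, tilted under 0.15 rad, at rest and released (x of jar in the frame of bay_tray between -0.039 and -0.007 m and y of jar in the frame of bay_tray between -0.016 and 0.016 m and x of vial in the frame of bay_tray between 0.02 and 0.046 m and y of vial in the frame of bay_tray between -0.025 and 0.025 m and x of probe in the frame of long_tray between -0.018 and 0.018 m and y of probe in the frame of long_tray between -0.014 and 0.014 m and horizontal distance between die and dish below 0.045 m and horizontal distance between cell_block and dish below 0.049 m and z of each of jar, vial in the frame of bay_tray below 0.008 m and angle between each of jar, vial, probe, die, cell_block's own z axis and vertical below 0.15 rad and linear speed of each of jar, vial, probe, die, cell_block below 0.02 m/s and z of probe in the frame of long_tray below 0.008 m and z of each of die, cell_block in the frame of dish below 0.008 m); the robot touches nothing.
It fails at once if the jar or the vial is tipped by more than 0.6 rad (about 35 degrees) (angle between any of jar, vial's own z axis and vertical above 0.6 rad).
It fails at once if the jar or the vial is dropped: out of the fingers and moving faster than 0.7 m/s (a free fall of some 25 mm) ((linear speed of jar above 0.7 m/s and contact force between jar and the fingers below 0.05 N) or (linear speed of vial above 0.7 m/s and contact force between vial and the fingers below 0.05 N)).
It also fails if it takes over 128 s, if anything falls off the work surface, if the arm or the gripper's body presses on something with over 40 N, if the wrist force passes 120 N, or if a joint passes its speed limit or range.

## Working session

There is one attempt and no reset: what is moved stays moved. The work goes in short steps, Python scripts to look and compute and a shell command to move; the robot and the scene stay as the last step left them, time stands still between calls to the robot, and variables do not carry over. Pictures are saved under pics/ and viewed, at most 16 in all, crops included, and the job is handed in when it is done.

```bash
ls; mkdir -p pics; python3 - <<'E'
from cell import env
import cv2,numpy as np
np.set_printoptions(precision=4,suppress=True)
for n in("scene","top"):
    p=env.capture(n); cv2.imwrite(f"pics/{n}0.png",p[:,:,::-1]); m=env.camera_model(n); print(n,m)
o=env.observe();print(o["time"],o["tcp_pos"],o["tcp_rot"],env.grip_depth)
E
```

```text
pics
scene {'mtx': array([[469.0548,   0.    , 315.6652],
       [  0.    , 469.0548, 233.7655],
       [  0.    ,   0.    ,   1.    ]]), 'D': array([0.0389, 0.    , 0.    , 0.    , 0.    ]), 'R': array([[ 0.2674,  0.9636,  0.0022],
       [ 0.5815, -0.1595, -0.7978],
       [-0.7684,  0.2146, -0.603 ]]), 't': array([-0.1512, -0.226 ,  1.3397])}
top {'mtx': array([[567.247 ,   0.    , 325.066 ],
       [  0.    , 567.247 , 235.7363],
       [  0.    ,   0.    ,   1.    ]]), 'D': array([-0.1116,  0.    ,  0.    ,  0.    ,  0.    ]), 'R': array([[ 0.0227, -0.9997,  0.0099],
       [-0.9911, -0.0238, -0.131 ],
       [ 0.1312, -0.0069, -0.9913]]), 't': array([0.0216, 0.4656, 1.0999])}
0.1 [ 0.1534 -0.5277  0.2044] [[ 0.9603  0.279  -0.0004]
 [ 0.279  -0.9603  0.002 ]
 [ 0.0002 -0.002  -1.    ]] 0.0188
```

View pics/scene0.png

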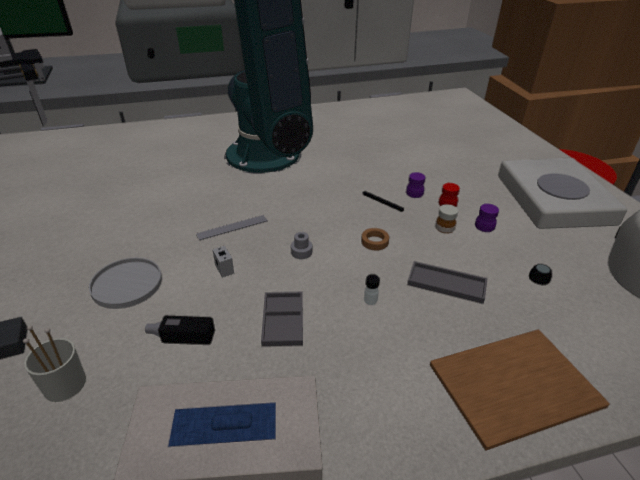

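View pics/top0.png

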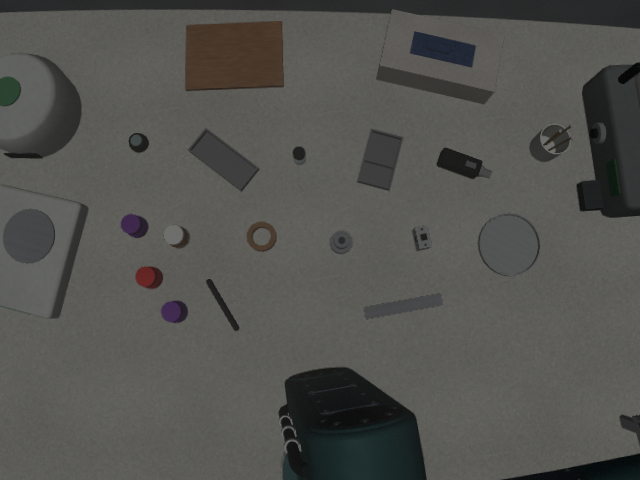

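```bash
cat > h.py <<'E'
import cv2,numpy as np,sys
from cell import env
np.set_printoptions(precision=4,suppress=True)
def ray(n,uv,z):
    m=env.camera_model(n); uv=np.float64(uv).reshape(-1,1,2)
    d=cv2.undistortPoints(uv,m["mtx"],m["D"]).reshape(-1,2)
    d=np.c_[d,np.ones(len(d))]@m["R"]; c=-m["R"].T@m["t"]
    return c+d*((z-c[2])/d[:,2:])
def proj(n,X):
    m=env.camera_model(n); r=cv2.Rodrigues(m["R"])[0]
    return cv2.projectPoints(np.float64(X).reshape(-1,1,3),r,m["t"],m["mtx"],m["D"])[0].reshape(-1,2)
def snap(n,f):
    p=env.capture(n); cv2.imwrite(f"pics/{f}.png",p[:,:,::-1]); return p
def crop(f,out,x0,y0,x1,y1,s):
    p=cv2.imread(f"pics/{f}.png")[y0:y1,x0:x1]
    p=cv2.resize(p,None,fx=s,fy=s,interpolation=cv2.INTER_CUBIC)
    cv2.imwrite(f"pics/{out}.png",(255*(p/255.)**.6).astype(np.uint8))
E
python3 - <<'E'
from h import *
crop("top0","c1",110,110,550,340,1.8)
crop("scene0","c2",340,160,560,310,3.6)
for k,uv,z in(("jar",(175,236),.052),("vial",(299,154),.058),("die",(341,240),.044),("block",(422,237),.042),("probe",(460,163),.036),("bay",(381,160),.01),("long",(224,159),.01),("dish",(508,244),.014),("purple",(133,225),.052),("red",(148,277),.052)):
    print(k,ray("top",uv,z)[0],proj("scene",ray("top",uv,z))[0])
E
```

```text
jar [0.4545 0.3274 0.052 ] [446.349  208.4148]
vial [0.6238 0.0881 0.058 ] [371.6079 276.2061]
die [0.4555 0.001  0.044 ] [301.8667 235.4838]
block [ 0.4655 -0.1596  0.042 ] [223.7966 252.3977]
probe [ 0.6204 -0.2392  0.036 ] [187.0237 319.7165]
bay [ 0.6289 -0.0801  0.01  ] [281.7318 315.1766]
long [0.6232 0.2456 0.01  ] [446.3757 280.0023]
dish [ 0.459  -0.3428  0.014 ] [128.5094 277.7921]
purple [0.4744 0.4131 0.052 ] [486.3721 207.4805]
red [0.3726 0.3764 0.052 ] [448.5041 186.419 ]
```

View pics/c1.png

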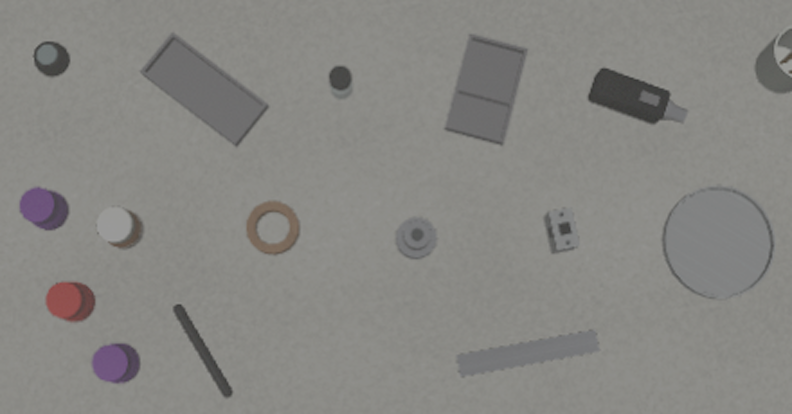

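View pics/c2.png

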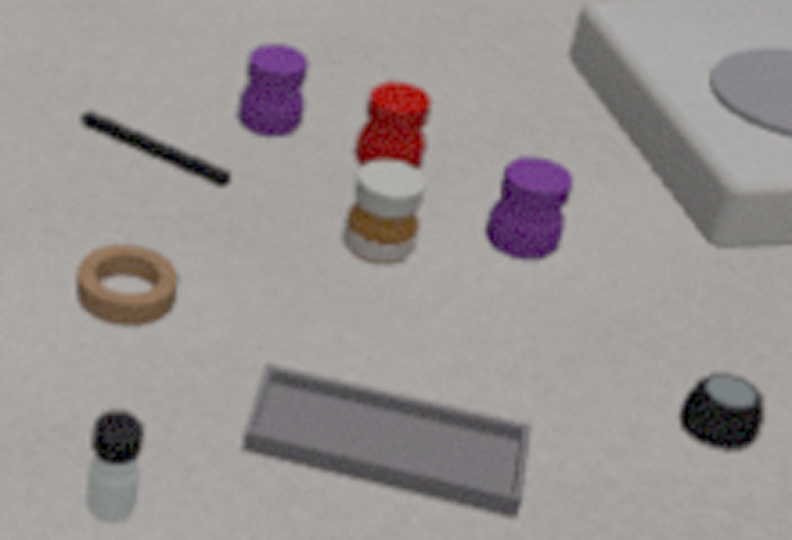

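```bash
cat > seg.py <<'E'
from h import *
p=cv2.imread("pics/top0.png").astype(np.float32); g=p.mean(2)
hsv=cv2.cvtColor(p.astype(np.uint8),cv2.COLOR_BGR2HSV)
bg=np.median(g[100:340,110:550]);print("bg",bg, [ (k,g[v,u],hsv[v,u]) for k,(u,v) in dict(jar=(175,236),vial=(299,154),die=(341,241),probe=(455,160),long=(224,159),bay=(385,145),dish=(508,244),block=(420,230)).items()])
d=bg-g
def big(mask,x0,y0,x1,y1):
    m=np.zeros(g.shape,np.uint8); m[y0:y1,x0:x1]=mask[y0:y1,x0:x1]
    c=max(cv2.findContours(m,cv2.RETR_EXTERNAL,cv2.CHAIN_APPROX_NONE)[0],key=cv2.contourArea); return c.reshape(-1,2).astype(float)
def rect(n,mask,roi,z):
    w=ray("top",big(mask,*roi),z)[:,:2]; (c,s,a)=cv2.minAreaRect((w*1000).astype(np.float32)); print(n,"rect c",np.r_[c],"size",np.r_[s],"ang",a)
def circ(n,mask,roi,z):
    c=big(mask,*roi); w=ray("top",c,z)[:,:2]; e=cv2.fitEllipse((w*1000).astype(np.float32)); print(n,"ell",np.r_[e[0]],np.r_[e[1]],"px",c.mean(0))
sm=cv2.GaussianBlur(g,(3,3),0); d=bg-sm
circ("jar",(d<-12),(155,215,200,260),.052)
circ("vial",(d>35),(285,140,315,170),.058)
circ("die",(d>8),(325,225,360,260),.02)
circ("dish",(np.abs(d)>7),(470,205,550,285),.014)
rect("probe",(d>40),(430,140,500,190),.036)
rect("bay",(d>10),(350,120,410,195),.014)
rect("long",(d>10),(182,122,266,198),.014)
rect("blockwhite",(d<-8),(405,218,440,255),.042)
rect("blockany",(np.abs(d)>9),(405,218,440,255),.042)
E
python3 seg.py
```

```text
bg 91.0 [('jar', np.float32(108.333336), array([ 30,   5, 109], dtype=uint8)), ('vial', np.float32(31.333334), array([60,  8, 32], dtype=uint8)), ('die', np.float32(42.666668), array([90,  6, 43], dtype=uint8)), ('probe', np.float32(27.333334), array([60,  9, 28], dtype=uint8)), ('long', np.float32(63.0), array([ 0,  0, 63], dtype=uint8)), ('bay', np.float32(61.666668), array([150,   4,  62], dtype=uint8)), ('dish', np.float32(84.333336), array([90,  6, 85], dtype=uint8)), ('block', np.float32(79.666664), array([90,  3, 80], dtype=uint8))]
jar ell [458.2645 332.5963] [33.2367 34.5498] px [172.52 234.02]
vial ell [625.7305  88.9839] [22.8681 26.3128] px [298.6571 153.1714]
die ell [453.8692   0.4735] [45.1827 47.3187] px [340.7538 242.2615]
dish ell [ 461.4189 -346.064 ] [123.7939 132.1044] px [505.8474 250.0643]
probe rect c [ 620.4521 -237.9536] size [88.0016 43.1307] ang 71.27539825439453
bay rect c [629.6147 -76.9966] size [ 72.1947 121.9777] ang 75.9574966430664
long rect c [621.7281 246.7336] size [147.9529  63.1855] ang 53.777122497558594Traceback (most recent call last):
  File "seg.py", line 21, in <module>
    rect("blockwhite",(d<-8),(405,218,440,255),.042)
    ~~~~^^^^^^^^^^^^^^^^^^^^^^^^^^^^^^^^^^^^^^^^^^^^
  File "seg.py", line 10, in rect
    w=ray("top",big(mask,*roi),z)[:,:2]; (c,s,a)=cv2.minAreaRect((w*1000).astype(np.float32)); print(n,"rect c",np.r_[c],"size",np.r_[s],"ang",a)
                ~~~^^^^^^^^^^^
  File "seg.py", line 8, in big
    c=max(cv2.findContours(m,cv2.RETR_EXTERNAL,cv2.CHAIN_APPROX_NONE)[0],key=cv2.contourArea); return c.reshape(-1,2).astype(float)
ValueError: max() iterable argument is empty
```

```bash
python3 - <<'E'
from h import *
crop("top0","c3",350,120,545,270,4)
print("jar scene",ray("scene",(448.6,210),.052)," top",ray("top",(173.9,235.3),.052))
print("vial scene",ray("scene",(373,277.2),.058))
print("die base scene",ray("scene",(301.9,236.5),.044))
w=ray("scene",(447,231),0);print(w)
for k in((470,35),(526,47),(503,143),(446,129),(488,69),(480,118),(173,35),(268,106),(237,145),(142,71)):
    print(k,ray("top",(k[0]/1.8+110,k[1]/1.8+110),.014))
E
```

```text
jar scene [[0.4614 0.3291 0.052 ]]  top [[0.4558 0.3297 0.052 ]]
vial scene [[0.6269 0.0896 0.058 ]]
die base scene [[0.4588 0.0002 0.044 ]]
[[0.4689 0.3311 0.    ]]
(470, 35) [[ 0.693  -0.0586  0.014 ]]
(526, 47) [[ 0.6805 -0.1237  0.014 ]]
(503, 143) [[ 0.5661 -0.0975  0.014 ]]
(446, 129) [[ 0.5806 -0.0322  0.014 ]]
(488, 69) [[ 0.6528 -0.0797  0.014 ]]
(480, 118) [[ 0.5945 -0.071   0.014 ]]
(173, 35) [[0.685  0.2858 0.014 ]]
(268, 106) [[0.6026 0.1717 0.014 ]]
(237, 145) [[0.5563 0.2051 0.014 ]]
(142, 71) [[0.6412 0.3194 0.014 ]]
```

View pics/c3.png

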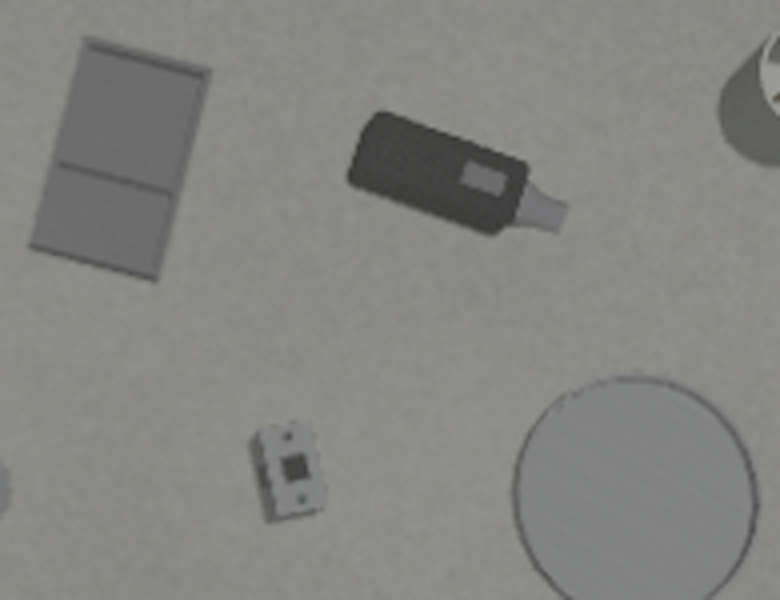

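```bash
cat >> h.py <<'E'
def to(x,y,z,phi=None):
    o=env.observe(); R=o["tcp_rot"]; s=R.T@(np.r_[x,y,z]-o["tcp_pos"])/.1
    f=np.degrees(np.arctan2(R[1,0],R[0,0])); w=0 if phi is None else -((phi-f+180)%360-180)
    print("tcp",o["tcp_pos"],"phi %.1f"%f,"tilt",R[:2,2],"gap %.4f F %.1f t %.2f"%(o["finger_gap"],o["grasp_force"],o["time"]),"W",o["wrist_force"],"\n  shift",s,"wz %.3f"%(np.radians(w)/.5))
E
python3 - <<'E'
from h import *
b=ray("top",(423.75,237),.042)[0];print("block",b)
t=ray("top",(490.75,174.75),.018)[0];u=np.r_[np.cos(np.radians(70.5)),np.sin(np.radians(70.5))];print("probe tip",t,"orig",t[:2]+.056*u)
print("dish",ray("top",(350+636/4,120+497/4),.010))
to(b[0],b[1],.11,11.5)
E
```

```text
block [ 0.4656 -0.1631  0.042 ]
probe tip [ 0.6024 -0.3082  0.018 ] orig [ 0.6211 -0.2554]
dish [[ 0.4591 -0.3463  0.01  ]]
tcp [ 0.1534 -0.5277  0.2044] phi 16.2 tilt [-0.0004  0.002 ] gap 0.0938 F 0.0 t 0.10 W [ 0.3799 -0.0309 -1.3245] 
  shift [ 4.0152 -2.628   0.9502] wz 0.164
```

```bash

python3 -m pendant '[0,0,0,0.4,-0.26,0.1,0, 0,0,0,0.8,-0.525,0.19,0, 0,0,0,0.8,-0.525,0.19,0]'
python3 -m pendant '[0,0,0,0.4,-0.26,0.1,0, 0,0,0,0.8,-0.525,0.19,0, 0,0,0,0.8,-0.525,0.19,0]' >/dev/null
python3 -m pendant '[0,0,0,0.4,-0.26,0.1,0, 0,0,0,0.8,-0.525,0.19,0, 0,0,0,0.8,-0.525,0.19,0]' >/dev/null
python3 -m pendant '[0,0,0,0.4,-0.26,0.1,0, 0,0,0,0.8,-0.525,0.19,0, 0,0,0,0.8,-0.525,0.19,0]' >/dev/null
python3 -m pendant '[0,0,0.164,0.4,-0.26,0.1,0, 0,0,0.164,0.8,-0.525,0.19,0, 0,0,0.164,0.8,-0.525,0.19,0, 0,0,0.164,0.8,-0.525,0.19,0]'
python3 -c "
from h import *
to(.467,-.163,.013,11.5)"
```

```text
time: 0.4
tcp_pos: [0.218, -0.4508, 0.1844]
tcp_rot: [[0.959, 0.284, 0.0], [0.284, -0.959, 0.006], [0.002, -0.005, -1.0]]
wrist_force: [-0.4, 0.2, 0.1]
finger_gap: 0.0936
grasp_force: 0.0
time: 1.7
tcp_pos: [0.4641, -0.1658, 0.1103]
tcp_rot: [[0.98, 0.2, -0.001], [0.2, -0.98, -0.001], [-0.002, 0.001, -1.0]]
wrist_force: [0.5, 0.1, 0.3]
finger_gap: 0.0941
grasp_force: 0.0
tcp [ 0.4641 -0.1658  0.1103] phi 11.6 tilt [-0.0013 -0.0013] gap 0.0941 F 0.0 t 1.70 W [0.5191 0.0721 0.3297] 
  shift [ 0.0354 -0.0224  0.9734] wz 0.002
```

```bash

python3 -m pendant '[0,0,0,0.03,-0.02,0.3,0, 0,0,0,0.03,-0.02,0.6,0, 0,0,0,0.03,-0.02,0.85,0, 0,0,0,0.03,-0.02,0.97,0, 0,0,0,0.03,-0.02,0.97,0, 0,0,0,0.03,-0.02,0.97,1, 0,0,0,0.03,-0.02,0.97,1, 0,0,0,0.03,-0.02,0.97,1, 0,0,0,0.03,-0.02,0.97,1, 0,0,0,0.03,-0.02,0.97,1, 0,0,0,0.03,-0.02,0.97,1, 0,0,0,0.03,-0.02,0.97,1]'
python3 -m pendant '[0,0,0,0,0,0,1, 0,0,0,0,0,0,1, 0,0,0,0,0,-0.2,1, 0,0,0,0,0,-0.5,1, 0,0,0,0,0,-0.8,1, 0,0,0,0,0,-0.8,1]'
python3 -c "
from h import *
to(.46,-.3205,.094)
to(.46,-.3205,.021)"
```

```text
time: 2.9
tcp_pos: [0.4669, -0.1618, 0.0135]
tcp_rot: [[0.98, 0.2, 0.0], [0.2, -0.98, -0.0], [-0.0, 0.0, -1.0]]
wrist_force: [0.4, 0.2, 0.3]
finger_gap: 0.0413
grasp_force: 0.0
time: 3.5
tcp_pos: [0.4698, -0.1633, 0.098]
tcp_rot: [[0.98, 0.199, 0.008], [0.2, -0.98, -0.004], [0.007, 0.006, -1.0]]
wrist_force: [0.7, -1.2, -1.0]
finger_gap: 0.0255
grasp_force: 30.0
tcp [ 0.4698 -0.1633  0.098 ] phi 11.5 tilt [ 0.0084 -0.004 ] gap 0.0255 F 30.0 t 3.50 W [ 0.7426 -1.1691 -1.0099] 
  shift [-0.41    1.5211  0.0456] wz 0.000
tcp [ 0.4698 -0.1633  0.098 ] phi 11.5 tilt [ 0.0084 -0.004 ] gap 0.0255 F 30.0 t 3.50 W [ 0.7426 -1.1691 -1.0099] 
  shift [-0.4154  1.517   0.7756] wz 0.000
```

```bash

python3 -m pendant '[0,0,0,-0.1,0.38,0,1, 0,0,0,-0.2,0.76,0,1, 0,0,0,-0.2,0.76,0,1]' >/dev/null
python3 -m pendant '[0,0,0,-0.1,0.38,0,1, 0,0,0,-0.2,0.76,0,1, 0,0,0,-0.2,0.76,0,1, 0,0,0,-0.2,0.76,0.25,1, 0,0,0,-0.2,0.76,0.5,1, 0,0,0,-0.2,0.76,0.65,1, 0,0,0,-0.2,0.76,0.68,1, 0,0,0,-0.2,0.76,0.68,1]' 
python3 -c "
from h import *
to(.46,-.3205,.0185)"
```

```text
time: 4.6
tcp_pos: [0.4578, -0.3179, 0.0248]
tcp_rot: [[0.98, 0.2, -0.001], [0.2, -0.98, 0.001], [-0.001, -0.001, -1.0]]
wrist_force: [-0.4, 0.4, -1.6]
finger_gap: 0.0259
grasp_force: 30.0
tcp [ 0.4578 -0.3179  0.0248] phi 11.5 tilt [-0.0011  0.0012] gap 0.0259 F 30.0 t 4.60 W [-0.3853  0.39   -1.6117] 
  shift [0.0163 0.03   0.0627] wz 0.000
```

```bash

python3 -m pendant '[0,0,0,0.01,0.03,0.03,1, 0,0,0,0.01,0.03,0.06,1, 0,0,0,0.01,0.03,0.065,1, 0,0,0,0.01,0.03,0.065,1]'
python3 -m pendant '[0,0,0,0,0,0,0.5, 0,0,0,0,0,0,0.5, 0,0,0,0,0,0,0.5, 0,0,0,0,0,0,0.5, 0,0,0,0,0,-0.4,0.5, 0,0,0,0,0,-0.8,0, 0,0,0,0,0,-1,0, 0,0,0,0,0,-1,0]'
python3 -c "
from h import *
to(.457,.0,.12,90)"
```

```text
time: 5.0
tcp_pos: [0.4597, -0.3217, 0.0193]
tcp_rot: [[0.98, 0.199, 0.0], [0.199, -0.98, -0.0], [0.0, 0.0, -1.0]]
wrist_force: [0.4, -0.6, -1.6]
finger_gap: 0.0259
grasp_force: 30.0
time: 5.8
tcp_pos: [0.4617, -0.3233, 0.1236]
tcp_rot: [[0.98, 0.2, 0.007], [0.2, -0.98, -0.006], [0.006, 0.007, -1.0]]
wrist_force: [0.7, 0.6, -0.3]
finger_gap: 0.0675
grasp_force: 0.0
tcp [ 0.4617 -0.3233  0.1236] phi 11.5 tilt [ 0.0068 -0.0059] gap 0.0675 F 0.0 t 5.80 W [ 0.7167  0.5758 -0.345 ] 
  shift [ 0.5993 -3.1779  0.0167] wz -2.740
```

```bash

python3 -m pendant '[0,0,-0.25,0.05,-0.25,0,0, 0,0,-0.5,0.1,-0.5,0,0, 0,0,-0.75,0.15,-0.75,0,0, 0,0,-0.913,0.2,-0.98,0,0, 0,0,-0.913,0.2,-0.98,0,0]' >/dev/null
python3 -m pendant '[0,0,-0.25,0.15,-0.2,0,0, 0,0,-0.5,0.3,-0.4,0,0, 0,0,-0.75,0.46,-0.6,0,0, 0,0,-0.913,0.61,-0.79,0,0, 0,0,-0.913,0.61,-0.79,0,0]' >/dev/null
python3 -m pendant '[0,0,-0.25,0.22,-0.11,0,0, 0,0,-0.5,0.45,-0.22,0,0, 0,0,-0.75,0.68,-0.33,0,0, 0,0,-0.913,0.9,-0.44,0,0, 0,0,-0.913,0.9,-0.44,0,0, 0,0,-0.913,0.9,-0.44,0,0]'
python3 -c "
from h import *
to(.457,.0,.0225,90)"
```

```text
time: 7.4
tcp_pos: [0.4599, -0.0228, 0.1183]
tcp_rot: [[0.003, 1.0, -0.001], [1.0, -0.003, -0.001], [-0.001, -0.001, -1.0]]
wrist_force: [-0.2, -0.0, 0.7]
finger_gap: 0.0942
grasp_force: 0.0
tcp [ 0.4599 -0.0228  0.1183] phi 89.8 tilt [-0.0009 -0.0013] gap 0.0942 F 0.0 t 7.40 W [-0.1638 -0.0167  0.6521] 
  shift [ 0.2289 -0.029   0.9581] wz -0.006
```

```bash

python3 -m pendant '[0,0,0,0.23,-0.03,0,0.2, 0,0,0,0.23,-0.03,0.3,0.2, 0,0,0,0.23,-0.03,0.6,0.2, 0,0,0,0.23,-0.03,0.85,0.2, 0,0,0,0.23,-0.03,0.95,0.2, 0,0,0,0.23,-0.03,0.95,0.2]'
python3 -m pendant '[0,0,0,0,0,0,1, 0,0,0,0,0,0,1, 0,0,0,0,0,0,1, 0,0,0,0,0,0,1, 0,0,0,0,0,0,1, 0,0,0,0,0,0,1, 0,0,0,0,0,0,1, 0,0,0,0,0,0,1, 0,0,0,0,0,0,1]'
python3 -m pendant '[0,0,0,0,0,-0.2,1, 0,0,0,0,0,-0.5,1, 0,0,0,0,0,-0.8,1, 0,0,0,0,0,-0.8,1]'
python3 -c "
from h import *
to(.46,-.376,.1)"
```

```text
time: 8.0
tcp_pos: [0.4557, 0.0003, 0.0223]
tcp_rot: [[0.003, 1.0, -0.004], [1.0, -0.003, -0.0], [-0.0, -0.004, -1.0]]
wrist_force: [0.2, -0.3, 0.9]
finger_gap: 0.0752
grasp_force: 0.0
time: 8.9
tcp_pos: [0.4563, 0.0014, 0.0241]
tcp_rot: [[0.0, 1.0, -0.001], [1.0, -0.0, -0.0], [-0.0, -0.001, -1.0]]
wrist_force: [-4.2, 0.1, 5.6]
finger_gap: 0.0293
grasp_force: 30.0
time: 9.3
tcp_pos: [0.4602, 0.0011, 0.1074]
tcp_rot: [[0.0, 1.0, 0.009], [1.0, -0.0, -0.001], [-0.001, 0.009, -1.0]]
wrist_force: [0.8, 0.4, -2.3]
finger_gap: 0.0293
grasp_force: 30.0
tcp [0.4602 0.0011 0.1074] phi 90.0 tilt [ 0.0094 -0.001 ] gap 0.0293 F 30.0 t 9.30 W [ 0.8244  0.4124 -2.2946] 
  shift [-3.7714 -0.0014  0.0775] wz 0.000
```

```bash

python3 -m pendant '[0,0,0,-0.3,0,0,1, 0,0,0,-0.6,0,0,1, 0,0,0,-0.94,0,0,1]' >/dev/null
python3 -m pendant '[0,0,0,-0.3,0,0,1, 0,0,0,-0.6,0,0,1, 0,0,0,-0.94,0,0,1]' >/dev/null
python3 -m pendant '[0,0,0,-0.3,0,0,1, 0,0,0,-0.6,0,0,1, 0,0,0,-0.94,0,0,1]' >/dev/null
python3 -m pendant '[0,0,0,-0.3,0,0,1, 0,0,0,-0.6,0,0,1, 0,0,0,-0.94,0,0,1, 0,0,0,-0.94,0,0,1, 0,0,0,-0.94,0,0,1]'
python3 -c "
from h import *
snap('scene','s1');snap('top','t1')
crop('s1','s1c',60,200,360,400,2.6)
to(.46,-.376,.03)"
```

```text
time: 10.7
tcp_pos: [0.4557, -0.3742, 0.1006]
tcp_rot: [[0.002, 1.0, -0.003], [1.0, -0.002, 0.004], [0.004, -0.003, -1.0]]
wrist_force: [0.7, -0.2, -4.6]
finger_gap: 0.0292
grasp_force: 30.0
tcp [ 0.4562 -0.3732  0.1018] phi 90.0 tilt [-0.002   0.0027] gap 0.0294 F 30.0 t 10.80 W [-0.3194  0.1031 -3.9347] 
  shift [-0.03    0.0395  0.7181] wz 0.000
```

View pics/s1c.png

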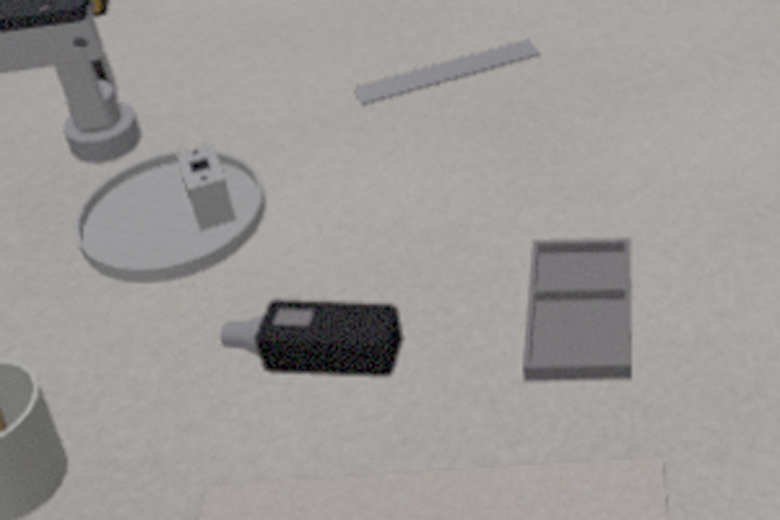

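```bash

python3 -m pendant '[0,0,0,-0.02,0.04,0.25,1, 0,0,0,-0.02,0.04,0.5,1, 0,0,0,-0.02,0.04,0.65,1, 0,0,0,-0.02,0.04,0.7,1, 0,0,0,-0.02,0.04,0.72,1, 0,0,0,-0.02,0.04,0.72,1]'
python3 -m pendant '[0,0,0,0,0,0.01,1, 0,0,0,0,0,0.01,1]'
```

```text
time: 11.4
tcp_pos: [0.4612, -0.3768, 0.0329]
tcp_rot: [[0.0, 1.0, 0.001], [1.0, -0.0, -0.001], [-0.001, 0.001, -1.0]]
wrist_force: [0.9, -0.3, -3.6]
finger_gap: 0.0294
grasp_force: 30.0
time: 11.6
tcp_pos: [0.4613, -0.3771, 0.0322]
tcp_rot: [[0.001, 1.0, 0.002], [1.0, -0.001, -0.002], [-0.002, 0.002, -1.0]]
wrist_force: [0.5, -0.7, -2.7]
finger_gap: 0.0292
grasp_force: 30.0
```

```bash

python3 -m pendant '[0,0,0,0,0,0.015,1, 0,0,0,0,0,0.03,1, 0,0,0,0,0,0.03,1]'
python3 -m pendant '[0,0,0,0,0,0.01,1, 0,0,0,0,0,0.01,1]'
```

```text
time: 11.9
tcp_pos: [0.4609, -0.3768, 0.0283]
tcp_rot: [[0.001, 1.0, 0.001], [1.0, -0.001, -0.001], [-0.001, 0.001, -1.0]]
wrist_force: [0.0, -0.7, -2.8]
finger_gap: 0.0294
grasp_force: 30.0
time: 12.1
tcp_pos: [0.461, -0.3769, 0.0282]
tcp_rot: [[0.0, 1.0, 0.001], [1.0, -0.0, -0.001], [-0.001, 0.001, -1.0]]
wrist_force: [-1.9, 1.3, 3.0]
finger_gap: 0.0294
grasp_force: 30.0
```

```bash

python3 -m pendant '[0,0,0,0,0,0,0.36, 0,0,0,0,0,0,0.36, 0,0,0,0,0,0,0.36, 0,0,0,0,0,0,0.36, 0,0,0,0,0,-0.3,0.36, 0,0,0,0,0,-0.6,0.36, 0,0,0,0,0,-0.95,0.36, 0,0,0,0,0,-0.95,0]' 
python3 -m pendant '[0,0,0,0.46,0.16,0,0, 0,0,0,0.93,0.33,0,0, 0,0,0,0.93,0.33,0,0]' >/dev/null
python3 -m pendant '[0,0,0,0.46,0.16,0,0, 0,0,0,0.93,0.33,0,0, 0,0,0,0.93,0.33,0,0]' >/dev/null
python3 -m pendant '[0,0,0,0.46,0.16,0,0, 0,0,0,0.93,0.33,0,0, 0,0,0,0.93,0.33,0,0]' >/dev/null
python3 -m pendant '[0,0,0,0.46,0.16,0,0, 0,0,0,0.93,0.33,0,0, 0,0,0,0.93,0.33,0,0]' >/dev/null
python3 -m pendant '[0,0,0,0.46,0.16,0,0, 0,0,0,0.93,0.33,0,0, 0,0,0,0.93,0.33,0,0, 0,0,0,0.93,0.33,0,0]'
python3 -c "
from h import *
snap('top','t2')
crop('t2','t2c',400,140,560,290,3.6)
to(.6262,.0893,.014,90)"
```

```text
time: 12.9
tcp_pos: [0.4633, -0.3791, 0.1285]
tcp_rot: [[0.0, 1.0, 0.008], [1.0, -0.0, -0.008], [-0.008, 0.008, -1.0]]
wrist_force: [-0.5, 0.1, -0.2]
finger_gap: 0.0653
grasp_force: 0.0
time: 14.5
tcp_pos: [0.6258, 0.0871, 0.1209]
tcp_rot: [[-0.0, 1.0, -0.002], [1.0, 0.0, -0.002], [-0.002, -0.002, -1.0]]
wrist_force: [-0.1, -0.5, 0.0]
finger_gap: 0.0938
grasp_force: 0.0
tcp [0.6257 0.0863 0.1211] phi 89.9 tilt [-0.0013 -0.0017] gap 0.0941 F 0.0 t 14.55 W [ 1.1433 -0.1323 -0.7282] 
  shift [0.0321 0.0061 1.0714] wz -0.003
```

View pics/t2c.png

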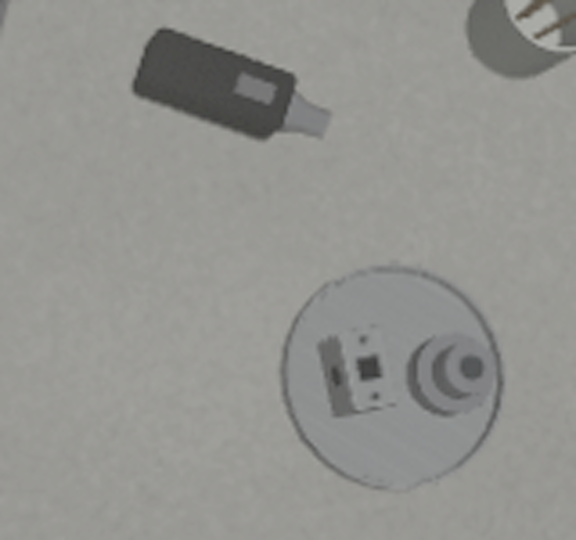

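```bash

python3 -m pendant '[0,0,0,0.03,0.01,0.3,0.3, 0,0,0,0.03,0.01,0.6,0.3, 0,0,0,0.03,0.01,0.85,0.3, 0,0,0,0.03,0.01,1,0.3, 0,0,0,0.03,0.01,1,0.3]' >/dev/null
python3 -m pendant '[0,0,0,0,0,0.075,0.3, 0,0,0,0,0,0.075,0.3]'
python3 -m pendant '[0,0,0,0,0,0,0.5, 0,0,0,0,0,0,0.6, 0,0,0,0,0,0,0.65, 0,0,0,0,0,0,0.68, 0,0,0,0,0,0,0.7, 0,0,0,0,0,0,0.72, 0,0,0,0,0,0,0.75, 0,0,0,0,0,0,0.8, 0,0,0,0,0,0,1, 0,0,0,0,0,0,1, 0,0,0,0,0,0,1]'
python3 -c "
from h import *
snap('scene','s2')
crop('s2','s2c',300,160,480,310,3.2)
to(.6,-.07,.1)"
```

```text
time: 15.25
tcp_pos: [0.6274, 0.0907, 0.0151]
tcp_rot: [[0.001, 1.0, 0.001], [1.0, -0.001, -0.0], [-0.0, 0.001, -1.0]]
wrist_force: [-0.1, -0.0, -0.3]
finger_gap: 0.0662
grasp_force: 0.0
time: 16.35
tcp_pos: [0.6271, 0.0914, 0.0146]
tcp_rot: [[0.0, 1.0, 0.0], [1.0, -0.0, -0.0], [-0.0, 0.0, -1.0]]
wrist_force: [0.7, 0.3, 0.7]
finger_gap: 0.0252
grasp_force: 30.0
tcp [0.6271 0.0913 0.0146] phi 90.0 tilt [ 0.0004 -0.0001] gap 0.0249 F 30.0 t 16.40 W [ 0.926  -0.0614  0.4557] 
  shift [-1.6135 -0.2699 -0.8543] wz 0.000
```

View pics/s2c.png

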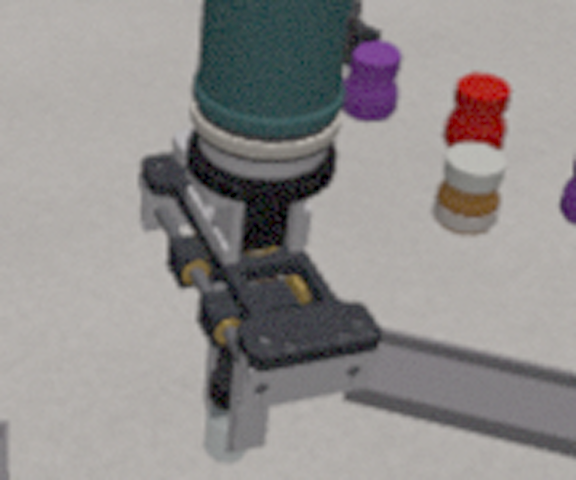

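```bash

python3 -m pendant '[0,0,0,0,0,-0.15,1, 0,0,0,0,0,-0.35,1, 0,0,0,0,0,-0.6,1, 0,0,0,0,0,-0.7,1, 0,0,0,-0.2,-0.04,-0.7,1, 0,0,0,-0.4,-0.08,-0.7,1, 0,0,0,-0.65,-0.12,-0.7,1, 0,0,0,-0.8,-0.16,-0.7,1]' >/dev/null
python3 -m pendant '[0,0,0,-0.2,-0.04,0,1, 0,0,0,-0.4,-0.08,0,1, 0,0,0,-0.65,-0.12,0,1, 0,0,0,-0.8,-0.16,0,1, 0,0,0,-0.8,-0.16,0.2,1, 0,0,0,-0.8,-0.16,0.4,1, 0,0,0,-0.8,-0.16,0.5,1, 0,0,0,-0.8,-0.16,0.55,1, 0,0,0,-0.8,-0.16,0.55,1, 0,0,0,-0.8,-0.16,0.55,1]'
python3 -c "
from h import *
snap('scene','s3');snap('top','t3')
crop('s3','s3c',200,240,340,360,4.5)
to(.595,-.069,.0195)"
```

```text
time: 18.2
tcp_pos: [0.5955, -0.0686, 0.0304]
tcp_rot: [[0.0, 1.0, 0.001], [1.0, -0.0, -0.0], [-0.0, 0.001, -1.0]]
wrist_force: [-0.5, -0.6, -0.9]
finger_gap: 0.0249
grasp_force: 30.0
tcp [ 0.5957 -0.0687  0.0307] phi 90.0 tilt [ 0.0021 -0.0005] gap 0.0255 F 30.0 t 18.30 W [-0.4945  0.4862 -0.7813] 
  shift [-0.0034 -0.0075  0.1121] wz 0.000
```

View pics/s3c.png

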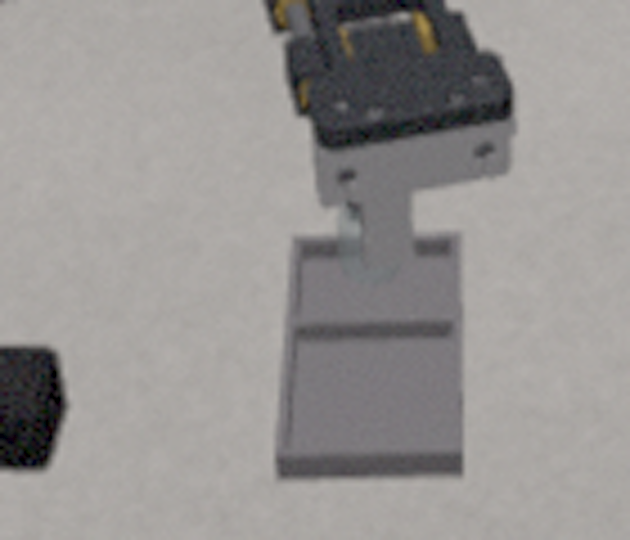

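```bash

python3 -c "
from h import *
u=np.r_[-.97,.243];C=np.r_[.631,-.078]
P=[[*(C+a*u+b*np.r_[.243,.97]),z] for a,b,z in ((.058,.035,.014),(.058,-.035,.014),(-.058,-.035,.014),(-.058,.035,.014),(.010,0,.014))]+[[.595,-.069,.016]]
print((proj('scene',P)-[200,240])*4.5)"
python3 -m pendant '[0,0,0,0,0,0.03,1, 0,0,0,0,0,0.06,1, 0,0,0,0,0,0.08,1, 0,0,0,0,0,0.09,1, 0,0,0,0,0,0.1,1, 0,0,0,0,0,0.105,1, 0,0,0,0,0,0.105,1]'
python3 -m pendant '[0,0,0,0,0,0.01,1, 0,0,0,0,0,0.01,1]'
```

```text
[[462.4859 229.0131]
 [293.4239 231.8335]
 [274.1129 452.0288]
 [463.4376 448.3237]
 [374.5301 315.3348]
 [376.3285 262.9068]]
time: 19.0
tcp_pos: [0.5948, -0.0687, 0.0189]
tcp_rot: [[0.0, 1.0, -0.0], [1.0, -0.0, -0.0], [-0.0, -0.0, -1.0]]
wrist_force: [-0.2, -0.6, -0.6]
finger_gap: 0.0252
grasp_force: 30.0
time: 19.2
tcp_pos: [0.595, -0.0687, 0.0186]
tcp_rot: [[0.0, 1.0, 0.001], [1.0, -0.0, -0.0], [-0.0, 0.001, -1.0]]
wrist_force: [-1.0, 0.5, 2.1]
finger_gap: 0.0251
grasp_force: 30.0
```

```bash

python3 -m pendant '[0,0,0,0,0,0,0.66, 0,0,0,0,0,0,0.6, 0,0,0,0,0,0,0.5, 0,0,0,0,0,0,0.4, 0,0,0,0,0,0,0.4, 0,0,0,0,0,-0.2,0.4, 0,0,0,0,0,-0.5,0.4, 0,0,0,0,0,-0.8,0.4, 0,0,0,0,0,-0.95,0.4, 0,0,0,0,0,-0.95,0]' 
python3 -m pendant '[0,0,0,0.46,-0.16,0,0, 0,0,0,1,-0.34,0,0, 0,0,0,1,-0.34,0,0]' >/dev/null
python3 -m pendant '[0,0,0,0.46,-0.16,0,0, 0,0,0,1,-0.34,0,0, 0,0,0,1,-0.34,0,0]' >/dev/null
python3 -m pendant '[0,0,0,0.46,-0.16,0,0, 0,0,0,1,-0.34,0,0, 0,0,0,1,-0.34,0,0]' >/dev/null
python3 -m pendant '[0,0,0,0.46,-0.16,0,0, 0,0,0,1,-0.34,0,0, 0,0,0,1,-0.34,0,0, 0,0,0,1,-0.34,0,0]'
python3 -c "
from h import *
snap('scene','s4');snap('top','t4')
crop('s4','s4c',200,240,340,360,4.5)
to(.458,.3295,.0145,90)"
```

```text
time: 20.2
tcp_pos: [0.5967, -0.069, 0.116]
tcp_rot: [[0.0, 1.0, 0.006], [1.0, -0.0, -0.001], [-0.001, 0.006, -1.0]]
wrist_force: [0.8, -0.2, -0.8]
finger_gap: 0.0615
grasp_force: 0.0
time: 21.5
tcp_pos: [0.459, 0.3311, 0.1117]
tcp_rot: [[-0.001, 1.0, -0.001], [1.0, 0.001, -0.002], [-0.002, -0.001, -1.0]]
wrist_force: [0.6, -0.9, 0.1]
finger_gap: 0.0939
grasp_force: 0.0
tcp [0.4598 0.3296 0.1121] phi 89.9 tilt [-0.0006 -0.0021] gap 0.0938 F 0.0 t 21.60 W [ 0.0898 -0.0593 -0.709 ] 
  shift [ 0.001  -0.0172  0.9759] wz -0.004
```

View pics/s4c.png

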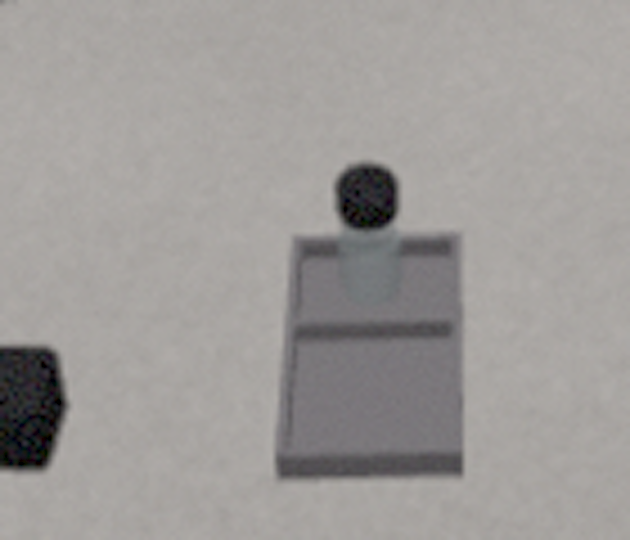

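```bash

python3 -m pendant '[0,0,0,0,-0.01,0.3,0.1, 0,0,0,0,-0.01,0.6,0.1, 0,0,0,0,-0.01,0.85,0.1, 0,0,0,0,-0.01,0.97,0.1, 0,0,0,0,-0.01,0.97,0.15, 0,0,0,0,-0.01,0.97,0.25]'
python3 -m pendant '[0,0,0,0,0,0,0.3, 0,0,0,0,0,0,0.35, 0,0,0,0,0,0,0.4, 0,0,0,0,0,0,0.44, 0,0,0,0,0,0,0.48, 0,0,0,0,0,0,0.5, 0,0,0,0,0,0,0.53, 0,0,0,0,0,0,0.56, 0,0,0,0,0,0,0.6, 0,0,0,0,0,0,1, 0,0,0,0,0,0,1]'
python3 -c "
from h import *
u=np.r_[-.97,.243];C=np.r_[.631,-.078];g=C-.025*u;print(g)
to(*g,.1)"
```

```text
time: 22.2
tcp_pos: [0.4592, 0.3309, 0.0168]
tcp_rot: [[0.002, 1.0, 0.001], [1.0, -0.002, 0.0], [0.0, 0.001, -1.0]]
wrist_force: [-0.6, -0.7, 0.5]
finger_gap: 0.0746
grasp_force: 0.0
time: 23.3
tcp_pos: [0.458, 0.3314, 0.0159]
tcp_rot: [[0.001, 1.0, -0.0], [1.0, -0.001, -0.0], [-0.0, -0.0, -1.0]]
wrist_force: [-0.6, 1.1, 0.6]
finger_gap: 0.0428
grasp_force: 30.0
[ 0.6552 -0.0841]
tcp [0.458  0.3314 0.0159] phi 90.0 tilt [-0.0001 -0.0001] gap 0.0428 F 30.0 t 23.30 W [-0.6122  1.1264  0.6026] 
  shift [-4.1539  1.9744 -0.8411] wz 0.000
```

```bash

python3 -m pendant '[0,0,0,0,0,-0.15,1, 0,0,0,0,0,-0.35,1, 0,0,0,0,0,-0.6,1, 0,0,0,0,0,-0.8,1, 0,0,0,-0.15,0.07,-0.85,1, 0,0,0,-0.37,0.17,-0.85,1, 0,0,0,-0.6,0.28,-0.85,1, 0,0,0,-0.83,0.395,-0.85,1]'
python3 -m pendant '[0,0,0,-0.28,0.13,0,1, 0,0,0,-0.56,0.26,0,1, 0,0,0,-0.83,0.395,0,1]' >/dev/null
python3 -m pendant '[0,0,0,-0.28,0.13,0,1, 0,0,0,-0.56,0.26,0,1, 0,0,0,-0.83,0.395,0,1]' >/dev/null
python3 -m pendant '[0,0,0,-0.28,0.13,0,1, 0,0,0,-0.56,0.26,0,1, 0,0,0,-0.83,0.395,0,1]' >/dev/null
python3 -m pendant '[0,0,0,-0.25,0.12,0,1, 0,0,0,-0.5,0.25,0,1, 0,0,0,-0.7,0.33,0,1, 0,0,0,-0.83,0.395,0,1, 0,0,0,-0.83,0.395,0.2,1, 0,0,0,-0.83,0.395,0.4,1, 0,0,0,-0.83,0.395,0.6,1, 0,0,0,-0.83,0.395,0.67,1, 0,0,0,-0.83,0.395,0.67,1, 0,0,0,-0.83,0.395,0.67,1]'
python3 -c "
from h import *
snap('scene','s5')
crop('s5','s5c',200,240,340,360,4.5)
to(.6552,-.084,.021,90)"
```

```text
time: 24.1
tcp_pos: [0.4977, 0.2463, 0.1006]
tcp_rot: [[0.0, 1.0, -0.001], [1.0, -0.0, -0.001], [-0.001, -0.001, -1.0]]
wrist_force: [-0.2, -0.1, -1.2]
finger_gap: 0.0429
grasp_force: 30.0
time: 26.0
tcp_pos: [0.6558, -0.0837, 0.0349]
tcp_rot: [[0.0, 1.0, 0.001], [1.0, -0.0, -0.0], [-0.0, 0.001, -1.0]]
wrist_force: [0.0, -0.1, -0.4]
finger_gap: 0.0427
grasp_force: 30.0
tcp [ 0.6562 -0.0838  0.0355] phi 90.0 tilt [ 0.0023 -0.0006] gap 0.0423 F 30.0 t 26.05 W [ 0.1899 -0.8996 -1.0997] 
  shift [-0.0023 -0.0107  0.1449] wz -0.000
```

View pics/s5c.png

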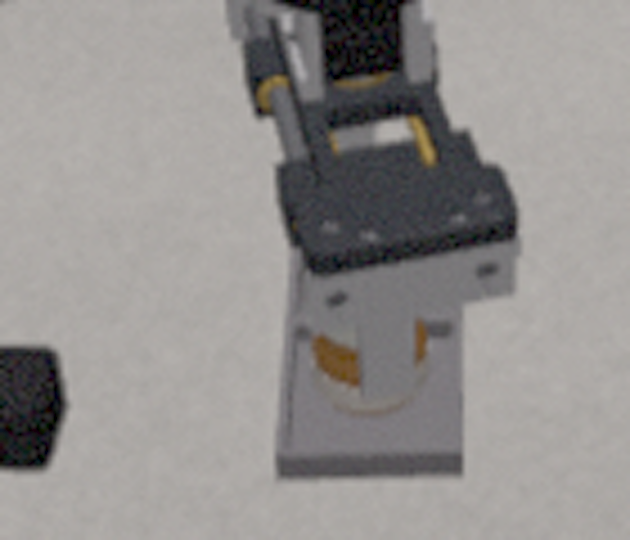

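```bash

python3 -m pendant '[0,0,0,0,0,0.04,1, 0,0,0,0,0,0.08,1, 0,0,0,0,0,0.11,1, 0,0,0,0,0,0.125,1, 0,0,0,0,0,0.135,1, 0,0,0,0,0,0.14,1, 0,0,0,0,0,0.14,1]'
python3 -m pendant '[0,0,0,0,0,0.01,1, 0,0,0,0,0,0.01,1]'
```

```text
time: 26.75
tcp_pos: [0.6554, -0.0837, 0.02]
tcp_rot: [[0.0, 1.0, 0.0], [1.0, -0.0, -0.0], [-0.0, 0.0, -1.0]]
wrist_force: [-0.2, -0.8, -1.6]
finger_gap: 0.0422
grasp_force: 30.0
time: 26.95
tcp_pos: [0.6556, -0.0838, 0.0199]
tcp_rot: [[0.0, 1.0, 0.001], [1.0, -0.0, -0.0], [-0.0, 0.001, -1.0]]
wrist_force: [-1.9, -0.4, 3.1]
finger_gap: 0.0426
grasp_force: 30.0
```

```bash

python3 -m pendant '[0,0,0,0,0,0,0.52, 0,0,0,0,0,0,0.48, 0,0,0,0,0,0,0.45, 0,0,0,0,0,0,0.45, 0,0,0,0,0,-0.1,0.45, 0,0,0,0,0,-0.25,0.45, 0,0,0,0,0,-0.5,0.45, 0,0,0,0,0,-0.75,0.45, 0,0,0,0,0,-1,0.45, 0,0,0,0,0,-1,0]' 
python3 -m pendant '[0,0,0,-0.4,-0.08,0,0, 0,0,0,-0.81,-0.16,0,0, 0,0,0,-0.81,-0.16,0,0]' >/dev/null
python3 -m pendant '[0,0,0.2,-0.4,-0.08,0,0, 0,0,0.4,-0.81,-0.16,0,0, 0,0,0.6,-0.81,-0.16,0,0, 0,0,0.68,-0.81,-0.16,0,0, 0,0,0.68,-0.81,-0.16,0,0]' 
python3 -c "
from h import *
snap('scene','s6')
crop('s6','s6c',120,240,340,400,3.5)
to(.624,-.2455,.0145,70.5)"
```

```text
time: 27.95
tcp_pos: [0.6586, -0.0843, 0.1261]
tcp_rot: [[0.0, 1.0, 0.012], [1.0, -0.0, -0.003], [-0.003, 0.012, -1.0]]
wrist_force: [-0.1, 0.0, -0.1]
finger_gap: 0.0568
grasp_force: 0.0
time: 28.75
tcp_pos: [0.623, -0.2455, 0.1182]
tcp_rot: [[0.334, 0.942, -0.001], [0.942, -0.334, 0.001], [0.0, -0.001, -1.0]]
wrist_force: [-0.0, 0.4, 0.5]
finger_gap: 0.0938
grasp_force: 0.0
tcp [ 0.6231 -0.2452  0.1183] phi 70.5 tilt [-0.0008  0.0006] gap 0.0939 F 0.0 t 28.80 W [ 0.1941 -0.2745  0.4124] 
  shift [-0.      0.0104  1.0381] wz 0.002
```

View pics/s6c.png

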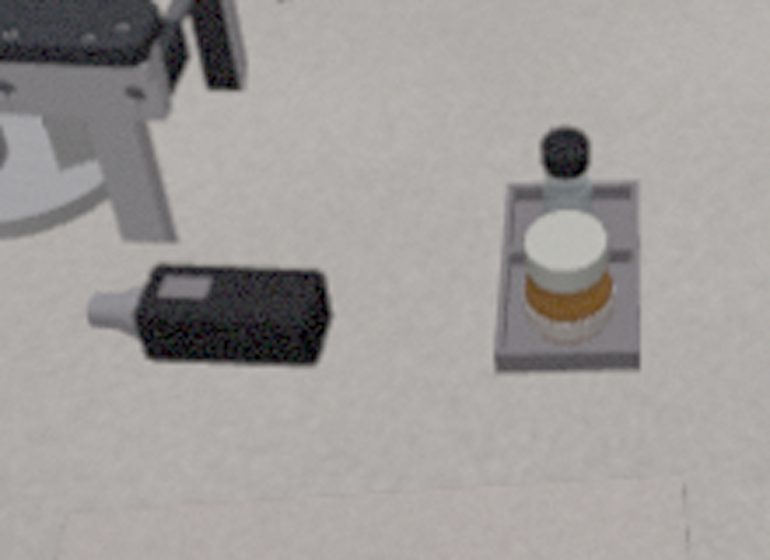

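```bash

python3 -m pendant '[0,0,0,0,0.01,0.3,0.1, 0,0,0,0,0.01,0.6,0.1, 0,0,0,0,0.01,0.85,0.1, 0,0,0,0,0.01,1,0.1, 0,0,0,0,0.01,1,0.2]' >/dev/null
python3 -m pendant '[0,0,0,0,0,0.035,0.3, 0,0,0,0,0,0.035,0.5, 0,0,0,0,0,0.035,0.6, 0,0,0,0,0,0.035,0.7, 0,0,0,0,0,0.035,1, 0,0,0,0,0,0.035,1, 0,0,0,0,0,0.035,1, 0,0,0,0,0,0.035,1, 0,0,0,0,0,0.035,1, 0,0,0,0,0,0.035,1]'
python3 -m pendant '[0,0,0,0,0,-0.2,1, 0,0,0,0,0,-0.5,1, 0,0,0,0,0,-0.85,1, 0,0,0,0,0,-0.85,1, 0,0,0,0,0,-0.85,1]'
python3 -c "
from h import *
snap('top','t7');snap('scene','s7')
crop('s7','s7c',120,240,340,400,3.5)
crop('t7','t7c',400,100,560,220,4.5)
to(.6289,.2556,.1,54)"
```

```text
time: 30.3
tcp_pos: [0.6245, -0.2462, 0.0161]
tcp_rot: [[0.334, 0.943, 0.001], [0.943, -0.334, -0.001], [-0.0, 0.001, -1.0]]
wrist_force: [-0.3, 0.3, 3.2]
finger_gap: 0.0358
grasp_force: 29.9
time: 30.8
tcp_pos: [0.6242, -0.246, 0.1]
tcp_rot: [[0.334, 0.943, 0.0], [0.943, -0.334, -0.0], [-0.0, 0.0, -1.0]]
wrist_force: [-0.9, 0.8, -2.9]
finger_gap: 0.0359
grasp_force: 29.9
tcp [ 0.6227 -0.2453  0.0972] phi 70.5 tilt [-0.0047  0.0022] gap 0.0355 F 29.9 t 30.90 W [-0.0553  0.295  -2.4498] 
  shift [ 4.7419 -1.614  -0.0173] wz 0.576
```

View pics/s7c.png

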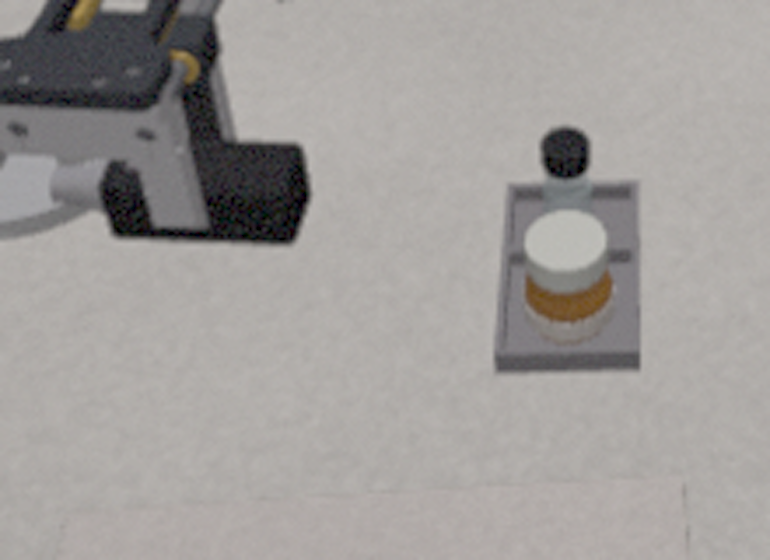

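```bash

python3 -m pendant '[0,0,0,0,0,-0.3,1, 0,0,0,0.3,-0.1,-0.3,1, 0,0,0,0.6,-0.21,-0.3,1, 0,0,0,0.95,-0.33,-0.3,1]' >/dev/null
python3 -m pendant '[0,0,0,0.3,-0.1,0,1, 0,0,0,0.6,-0.21,0,1, 0,0,0,0.95,-0.33,0,1]' >/dev/null
python3 -m pendant '[0,0,0,0.3,-0.1,0,1, 0,0,0,0.6,-0.21,0,1, 0,0,0,0.95,-0.33,0,1]' >/dev/null
python3 -m pendant '[0,0,0,0.3,-0.1,0,1, 0,0,0,0.6,-0.21,0,1, 0,0,0,0.95,-0.33,0,1]' >/dev/null
python3 -m pendant '[0,0,0.1,0.2,-0.07,0,1, 0,0,0.2,0.4,-0.14,0,1, 0,0,0.35,0.6,-0.21,0,1, 0,0,0.48,0.8,-0.28,0,1, 0,0,0.579,0.95,-0.33,0,1, 0,0,0.579,0.95,-0.33,0,1, 0,0,0.579,0.95,-0.33,0,1]'
python3 -c "
from h import *
to(.6291,.2543,.04,53.9)"
```

```text
time: 32.9
tcp_pos: [0.6263, 0.2562, 0.1279]
tcp_rot: [[0.588, 0.809, -0.004], [0.809, -0.588, -0.002], [-0.004, -0.002, -1.0]]
wrist_force: [0.5, 0.1, -2.1]
finger_gap: 0.0356
grasp_force: 29.9
tcp [0.6263 0.2562 0.1279] phi 54.0 tilt [-0.0038 -0.0021] gap 0.0356 F 29.9 t 32.90 W [ 0.4935  0.1173 -2.089 ] 
  shift [0.004  0.0355 0.8793] wz 0.003
```

```bash

python3 -m pendant '[0,0,0,0,0.03,0.2,1, 0,0,0,0,0.03,0.45,1, 0,0,0,0,0.03,0.7,1, 0,0,0,0,0.03,0.88,1, 0,0,0,0,0.03,0.88,1, 0,0,0,0,0.03,0.88,1]'
python3 -c "
from h import *
snap('top','t8');snap('scene','s8')
crop('s8','s8c',360,220,540,340,4.2)
to(.6291,.2543,.0205,53.9)"
```

```text
time: 33.5
tcp_pos: [0.6296, 0.2539, 0.0419]
tcp_rot: [[0.59, 0.808, -0.001], [0.808, -0.59, -0.001], [-0.001, -0.001, -1.0]]
wrist_force: [1.4, -0.1, -2.6]
finger_gap: 0.036
grasp_force: 29.9
tcp [0.6309 0.2548 0.0442] phi 53.9 tilt [0.0027 0.0006] gap 0.0361 F 29.9 t 33.60 W [-0.6482  0.7028 -1.4828] 
  shift [-0.0146 -0.012   0.2369] wz -0.001
```

View pics/s8c.png

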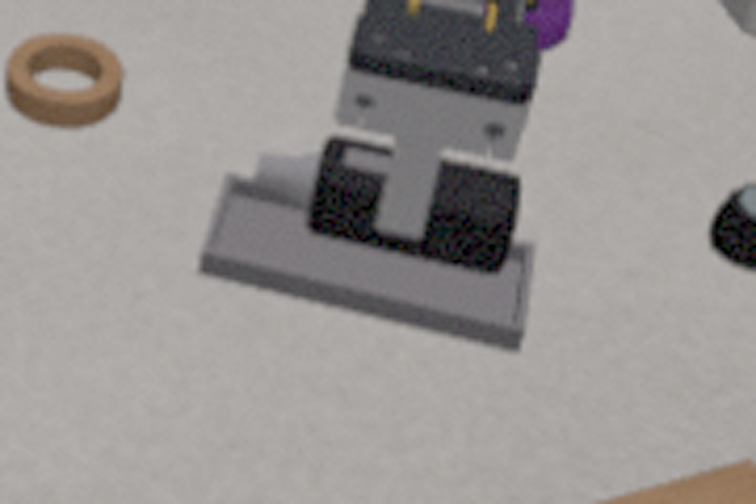

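```bash
python3 - <<'E'
from h import *
a=np.radians(53.9);u=np.r_[np.cos(a),np.sin(a)];n=np.r_[-u[1],u[0]]
def P(c,l,w,z): return [*(np.r_[c]+l*u+w*n),z]
o=np.r_[.6295,.2540]-.009*u; z=.027
T=np.r_[.6238,.247]
pts=[P(o,.056,-.018,z),P(o,-.03,-.018,z),P(o,.056,.018,z+.036),P(o,.056,-.018,z+.036),P(o,-.056,0,z+.018)]
tr=[P(T,.071,-.03,.014),P(T,-.071,-.03,.014),P(T,.071,.03,.014),P(T,-.071,.03,.014)]
print((proj("scene",pts)-[360,220])*4.2);print((proj("scene",tr)-[360,220])*4.2)
lo=[P(o,.056,-.018,.005),P(T,.067,-.026,.004)];print((proj("scene",lo)-[360,220])*4.2)
p=cv2.imread("pics/t8.png");cv2.imwrite("pics/t8c.png",(255*(cv2.resize(p[90:230,150:310],None,fx=4.2,fy=4.2,interpolation=2)/255.)**.6).astype(np.uint8))
print("top",(proj("top",pts)-[150,90])*4.2,(proj("top",tr)-[150,90])*4.2)
E
```

```text
[[497.5141 281.7702]
 [299.1256 234.485 ]
 [522.3269 169.2378]
 [515.2505 220.2949]
 [254.185  166.6159]]
[[524.6997 329.2801]
 [200.0968 249.9686]
 [535.4768 241.9726]
 [225.766  170.3816]]
[[487.131  317.8565]
 [510.986  337.1359]]
top [[237.7965 183.431 ]
 [373.6361 286.0977]
 [175.2451 218.3547]
 [223.12   160.231 ]
 [387.1709 337.2296]] [[234.3993 156.2706]
 [457.0257 324.1858]
 [157.993  249.1513]
 [380.7079 419.3878]]
```

View pics/t8c.png

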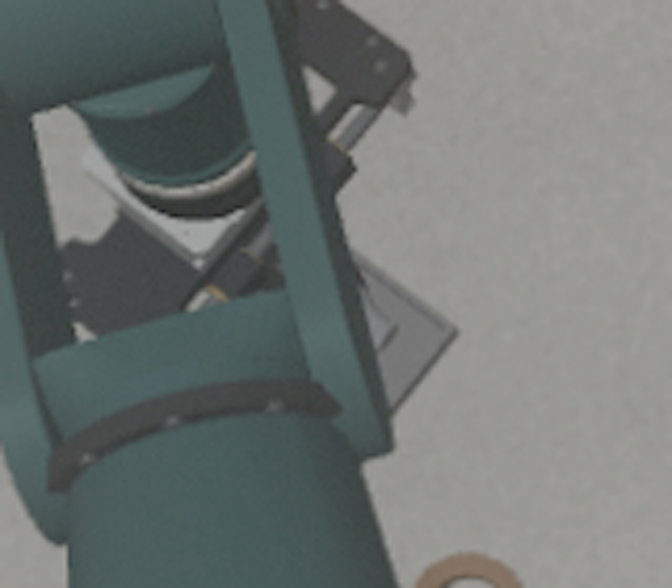

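```bash

python3 -m pendant '[0,0,0,-0.02,0.01,0.05,1, 0,0,0,-0.02,0.01,0.1,1, 0,0,0,-0.02,0.01,0.15,1, 0,0,0,-0.02,0.01,0.19,1, 0,0,0,-0.02,0.01,0.205,1, 0,0,0,-0.02,0.01,0.205,1]'
python3 -m pendant '[0,0,0,0,0,0.01,1, 0,0,0,0,0,0.01,1]'
```

```text
time: 34.2
tcp_pos: [0.629, 0.2528, 0.0213]
tcp_rot: [[0.589, 0.808, -0.001], [0.808, -0.589, -0.0], [-0.001, -0.001, -1.0]]
wrist_force: [0.3, 0.5, -2.1]
finger_gap: 0.0356
grasp_force: 29.9
time: 34.4
tcp_pos: [0.6295, 0.2529, 0.0211]
tcp_rot: [[0.589, 0.808, 0.0], [0.808, -0.589, -0.0], [0.0, 0.0, -1.0]]
wrist_force: [-0.3, 0.3, -1.4]
finger_gap: 0.0358
grasp_force: 29.9
```

```bash

python3 -m pendant '[0,0,0,0,0,0.01,1, 0,0,0,0,0,0.01,1]' | grep -E "tcp_pos|wrist"
python3 -m pendant '[0,0,0,0,0,0.007,1, 0,0,0,0,0,0.007,1]' | grep -E "tcp_pos|wrist"
```

```text
tcp_pos: [0.6296, 0.2529, 0.0202]
wrist_force: [-0.0, 0.2, -1.6]
tcp_pos: [0.6296, 0.2529, 0.0201]
wrist_force: [-1.8, -0.1, 1.7]
```

```bash

python3 -m pendant '[0,0,0,0,0,0,0.55, 0,0,0,0,0,0,0.4, 0,0,0,0,0,0,0.3, 0,0,0,0,0,0,0.3, 0,0,0,0,0,-0.2,0.3, 0,0,0,0,0,-0.5,0.3, 0,0,0,0,0,-0.9,0.3, 0,0,0,0,0,-1,0]' | grep -E "tcp_pos|wrist|gap"
python3 -m pendant '[0,0,0,-0.4,-0.4,-0.4,0, 0,0,0,-0.8,-0.8,-0.6,0, 0,0,0,-0.95,-0.95,-0.6,0, 0,0,0,-0.95,-0.95,-0.6,0]' >/dev/null
python3 -m pendant '[0,0,0,-0.3,-0.3,0,0, 0,0,0,-0.6,-0.6,0,0, 0,0,0,-0.95,-0.95,0,0, 0,0,0,-0.95,-0.95,0,0, 0,0,0,-0.95,-0.95,0,0]' 
python3 -c "
from h import *
snap('top','t9');snap('scene','s9')
a=cv2.imread('pics/t9.png')[110:290,180:550];b=cv2.imread('pics/s9.png')[230:350,80:500]
a=cv2.resize(a,(740,360));b=cv2.resize(b,(740,211))
cv2.imwrite('pics/f9.png',(255*(np.vstack([a,b])/255.)**.6).astype(np.uint8))"
```

```text
tcp_pos: [0.6321, 0.2537, 0.1253]
wrist_force: [1.4, 0.8, 0.8]
finger_gap: 0.0709
time: 36.5
tcp_pos: [0.3638, 0.2113, 0.1788]
tcp_rot: [[0.589, 0.808, 0.001], [0.808, -0.589, 0.0], [0.001, 0.001, -1.0]]
wrist_force: [-0.1, 1.4, 0.0]
finger_gap: 0.0942
grasp_force: 0.0
```

View pics/f9.png

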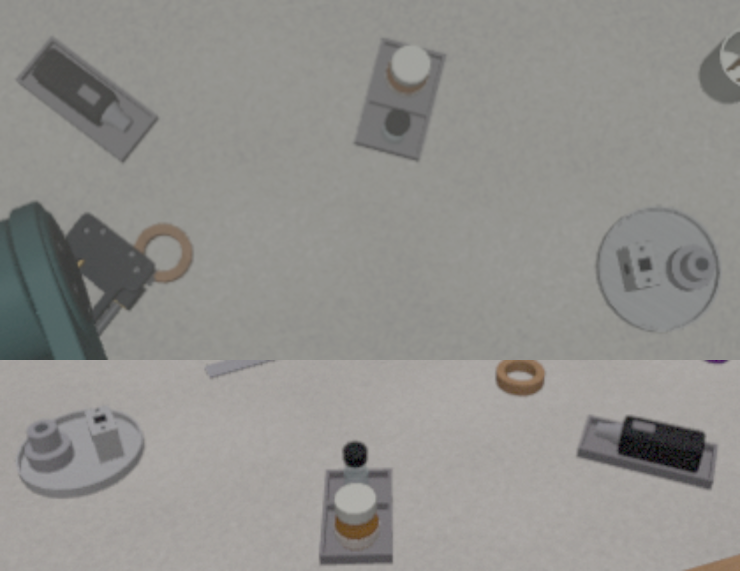

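```bash
python3 -c "
from cell import env
print(env.hand_in())"
```

```text
the job is handed in; nothing more can be done
None
```

The job is handed in at about 37 s of the 128 s allowed: the jar and vial are standing in their bays, the die and cell block are upright in the dish, and the probe is flat in the long tray. All are released and the arm is clear; the last pictures and the contact heights support this, though the hand-in returned no verdict.

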